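Fit the bayonet lamp and hold it home

TASK

Take the flat-sided lamp out of the compartment tray and fit it in the bayonet lamp holder that lights the model: lower its two side pins into the slots, press it down against the spring until its shoulder meets the rim, and twist it clockwise (seen from above) to the stop, nearly a quarter turn. Finish while still gripping it, fully turned and pressed down with its shoulder flush on the rim, because it springs up if you let go and I still have to do up the locking ring. Leave the other two lamps standing in the tray and the paint pot where it is.

Things in the scene. Friction and masses are not known exactly. Their poses are not given: they have to be found in the camera images.
- lamp_grip (a point): Centre of the flat white body of the lamp to be fitted, 53 mm above the lamp's underside. That body is 38 mm wide along x, 22 mm thick along y (the way to grip) and 46 mm high, with fine grey grooves near its foot. x is also the line through both pins (half a turn makes no difference); z points up the lamp. The lamp stands upright in one of the tray's compartments.
- flat_lamp: The same lamp, loose, about 60 g, 76 mm high; origin at the centre of its underside, axes as lamp_grip. From the underside up: metal cap 26 mm in diameter (0 to 22 mm, foot bevelled) with two opposite pins along x, 5 mm thick, at height 10.5 mm, 41 mm over the tips; shoulder disc 37 mm in diameter (22 to 26 mm); neck; flat body (30 to 76 mm).
- lamp_shoulder (a point): Centre of the lower face of the lamp's shoulder disc, 22 mm above the lamp's underside, 31 mm below lamp_grip; axes as lamp_grip. It lies on the holder's rim when the lamp is fully pressed in.
- socket_mouth (a point): Centre of the top of the holder's rim, 52 mm above the table; z up. Fixed grey base 100 (x) by 72 mm, 24 mm high; on it a black upright collar 57 mm in outer diameter with a bright metal rim. Bore 28 mm. Two slots at +x and -x, 8 mm wide, open at the top, take the pins. The rim is 5 mm thick: the pins pass under it, and the lamp can turn, when it is less than 4 mm from fully down.
- socket_lock (a point): Same point as socket_mouth, with axes turned 80 degrees clockwise seen from above: its x is the line on which the lamp's x (the pins) lies when the lamp is turned to its stop. From the slots the lamp turns only clockwise, and stops there. Let go there, it springs up 4 mm and its pins catch under the rim.
- socket_half (a point): Same point as socket_mouth, with axes turned 40 degrees clockwise seen from above: its x is the pins' line half-way through the twist.
- contact (a joint): Spring contact in the holder's bore, a brass disc 20 mm in diameter: 0 m up, grows as it is pressed down. It meets the lamp's underside 12 mm before the lamp is fully down and pushes up with 3 N there, rising to about 9 N when fully down (0.012 m), where the shoulder stands on the rim.
- tray: Fixed grey open tray 90 mm (x) by 262 mm (y), 30 mm high, its floor 12 mm above the table; two cross walls split it along y into three compartments about 84 mm square, a lamp standing in each, in any order. Origin at the centre of its underside.
- round_lamp_mid (a point): Middle of a lamp that stays: white ball 40 mm in diameter on a round screw cap without pins, 66 mm high; point 33 mm above its underside.
- tube_lamp_mid (a point): Middle of a lamp that stays: round white tube 29 mm in diameter with a domed top on a screw cap without pins, 82 mm high; point 41 mm above its underside.
- paint_pot_mid (a point): Middle of a small paint pot that stays, 36 mm in diameter, 38 mm high, standing on the table behind the work.
Not all that is in view belongs to the job. Leave any purple look-alike of the part that bears tube_lamp_mid alone. Leave any yellow look-alike of the part that bears round_lamp_mid alone.

How it is judged:
By the outcome, as a careful person would: the job done as asked, in the order asked, and still so for the second after the job is handed in, while the arm keeps its last pose, push and grip.
It also fails if it takes over 38 s, if anything falls off the work surface, if the arm or the gripper's body presses on something with over 40 N, if the wrist force passes 120 N, or if a joint passes its speed limit or range.

ROBOT

A 7-joint arm with a two-finger parallel gripper is mounted at the origin on a cart in front of the work surface, level with it; the furniture and walls round the work are solid. World frame = base frame: x ahead of the robot, y to its left, z up, the work surface at z = 0. Lengths are in m, angles in rad, forces in N, time in s.
With the tool pointing down it reaches from about 0.4 to 0.875 m from the base axis. Payload 6.5 kg.
Tool frame: the origin (TCP) lies on the centre line of the jaws, within the pads' length; the fingertips stand 25 mm ahead of it and the grasp point (between the pads) lies 6 mm ahead of it; y points along the fingers, z is the direction in which the jaws open and shut, and the axes are right-handed (so a half turn about y gives the same grasp; the last joint's range is limited). The gripper opens to 85 mm and grips with 20 to 120 N. Pads are 22 mm wide; open, the fingers measure 114 mm over their backs; the gripper's body (76 mm by 85 mm) begins 54 mm behind the grasp point. The pads swing forward as they close: fully open they stand 13 mm farther back than shut.
Start: joints at [-0.066, 0.536, -0.004, 1.538, 0.003, 1.067, -0.071], TCP at [0.65, -0, 0.221] pointing down, gripper open.
Joint ranges: [-2.7, 2.7], [-0.37, 2.16], [-1.27, 1.26], [0.24, 2.4], [-1.31, 4.45], [0.19, 1.91], [-2.76, 2.76]. Speed limits (rad/s): [2.39, 2.39, 3.14, 3.14, 3.14, 3.14, 3.14].

INTERFACE

Orientations are given as a unit quaternion [w, x, y, z].
In Python, from station import arm, optics gives the robot as it stands. The module is installed in compiled form; this text tells all that it offers.
- The arm moves only by the tool step_arm, never from a script. Its argument "commands" is a list that holds one entry, the list of rows, each a list of 5 numbers: the finger opening in cm, from 0 to 8.54, then the shift along the tool's x, y, z in cm, then the turn about the tool's y in rad. In form: [[[claw, tx, ty, tz, turn], ...]]. A call has exactly 10 rows; each row shifts and turns the commanded pose from where the row before left it, along the tool's axes as they then stand; what a row does not reach is not made up. A row lasts 1/10 s, in which the tool goes at most 50 mm and 8.59 degrees, less where a joint would pass 70% of its speed; a pose out of reach is approached as far as the arm can. A call with a gripper value outside its range is refused whole. The fingers move at their own pace and stop on an object; "squeeze" is the grip in N (left out, the last holds). Time passes only in rows, so rows that do not move let the fingers close, or fill a call up. It gives the time, the measured TCP pose, the force and the opening at its end, in the units of the state.
- arm.sense(): the state, without advancing time (a new reading comes with each control period).
- optics.capture(name): name is "scene" or "side" or "wrist"; returns a dict with "image" (400x640x3 uint8, blue, green, red), "fov_y" (degrees; the focal length in pixels is half the picture's height over the tangent of half this angle, whatever the lens; pixels are square), "cx", "cy" (the principal point, pixels), "k1" (the pictures are not rectified: a ray, as slopes to the right and down, at radius r is drawn at 1 + k1 r^2 times it, then the intrinsics apply), "extrinsics" (4x4, takes a point from camera to world coordinates); the wrist camera has in their place "mount" (4x4, takes a point from camera to tool coordinates, whose origin is the TCP and whose axes are the tool frame's). Camera axes: x right, y down, z forward; pixel columns grow to the right and rows downward; lengths in m; the calibration is good to about 2 mm. A picture is of the moment at which its call begins: read the wrist's pose just before it. There is no depth.
- arm.job_done(): hands the job in, once; it reports no verdict.
The state is a dict: "t": time; "joint_positions": joint angles; "qd": joint speeds; "joint_torque": joint torques, N m; "eef_pos": TCP position; "ee_rot": TCP orientation; "contact_force": force on the tool from outside, world axes, zero at the start; "wrist_torque": the same for the moment, N m; "gripper_width": finger opening in m.
Only numpy, scipy, OpenCV 4.12 (cv2) and the standard library are available. Lean on these libraries where they do the work, as an engineer would, in place of code of your own. Each camera call takes 0.05 s, during which the arm holds its last target.

## Working session

There is one attempt and no reset: what is moved stays moved. The work goes in short steps, Python scripts to look and compute and a tool call to move; the robot and the scene stay as the last step left them, time stands still between calls to the robot, and variables do not carry over. Pictures are saved under pics/ and viewed, and the job is handed in when it is done.

Besides the shell and the picture viewer there is one more tool, called as name(argument=value, ...), one argument or row to a line, values as JSON. step_arm: Moves the arm, as the interface text tells. Its arguments: {"type":"object","properties":{"commands":{"type":"array"},"squeeze":{"type":"number"}},"required":["commands"]}

```bash
mkdir -p pics
cat > h.py <<'E'
import numpy as np, cv2, json
from station import arm, optics
from scipy.spatial.transform import Rotation as R
def T(s):
    q=s["ee_rot"]; M=np.eye(4); M[:3,:3]=R.from_quat([q[1],q[2],q[3],q[0]]).as_matrix(); M[:3,3]=s["eef_pos"]; return M
def cap(name,fn):
    s=arm.sense(); c=optics.capture(name)
    E=np.array(c["extrinsics"]) if "extrinsics" in c else T(s)@np.array(c["mount"])
    cv2.imwrite("pics/"+fn+".png",c["image"])
    d=dict(f=200/np.tan(np.radians(c["fov_y"])/2),cx=c["cx"],cy=c["cy"],k1=c["k1"],E=E.tolist())
    json.dump(d,open("pics/"+fn+".json","w")); return c["image"],d
def load(fn): return json.load(open("pics/"+fn+".json"))
def KD(d): return np.array([[d["f"],0,d["cx"]],[0,d["f"],d["cy"]],[0,0,1.]]),np.array([d["k1"],0,0,0,0.])
def proj(d,P):
    K,D=KD(d); W=np.linalg.inv(np.array(d["E"])); r=cv2.Rodrigues(W[:3,:3])[0]
    return cv2.projectPoints(np.array(P,float).reshape(-1,1,3),r,W[:3,3],K,D)[0].reshape(-1,2)
def ray(d,p):
    K,D=KD(d); u=cv2.undistortPoints(np.array(p,float).reshape(-1,1,2),K,D).reshape(-1,2)
    E=np.array(d["E"]); v=np.c_[u,np.ones(len(u))]@E[:3,:3].T; return E[:3,3],v
def atz(d,p,z):
    o,v=ray(d,p); return o+v*((z-o[2])/v[:,2])[:,None]
E
python3 - <<'E'
from h import *
s=arm.sense(); print({k:np.round(v,4).tolist() for k,v in s.items()})
print(np.round(T(s),3))
for n in ["scene","side","wrist"]:
    i,d=cap(n,n+"0"); print(n,d["f"],d["cx"],d["cy"],d["k1"],np.round(d["E"],3).tolist())
E
```

```text
{'t': 0.0, 'joint_positions': [-0.0662, 0.5372, -0.0044, 1.5389, 0.0026, 1.0673, -0.0712], 'qd': [0.0005, -0.0028, 0.0011, -0.0011, 0.0004, -0.0005, 0.0001], 'joint_torque': [-0.0005, -58.3398, 1.0487, -25.9097, 0.0124, 0.0094, -0.0], 'eef_pos': [0.6494, -0.0, 0.2204], 'ee_rot': [-0.4995, 0.5005, -0.5004, 0.4996], 'contact_force': [-1.1205, 0.0378, -1.084], 'wrist_torque': [0.0119, 0.0419, 0.0315], 'gripper_width': 0.0853}
[[ 0.    -0.002  1.     0.649]
 [-1.    -0.     0.    -0.   ]
 [ 0.    -1.    -0.002  0.22 ]
 [ 0.     0.     0.     1.   ]]
scene 439.73709520521845 327.37127947173104 197.86582402881055 -0.07937193599733644 [[0.736, -0.432, 0.522, 0.055], [-0.677, -0.461, 0.573, -0.512], [-0.007, -0.775, -0.631, 0.672], [0.0, 0.0, 0.0, 1.0]]
side 474.6491914625513 320.2973745107346 199.75355876345185 0.024827137176160405 [[1.0, 0.015, -0.022, 0.58], [0.027, -0.572, 0.82, -0.752], [-0.0, -0.82, -0.572, 0.613], [0.0, 0.0, 0.0, 1.0]]
wrist 329.099560847395 318.52100400486245 200.63697142421776 -0.046430600696684796 [[1.0, 0.0, -0.001, 0.65], [0.0, -0.963, -0.27, 0.069], [-0.001, 0.27, -0.963, 0.374], [0.0, 0.0, 0.0, 1.0]]
```

View pics/scene0.png

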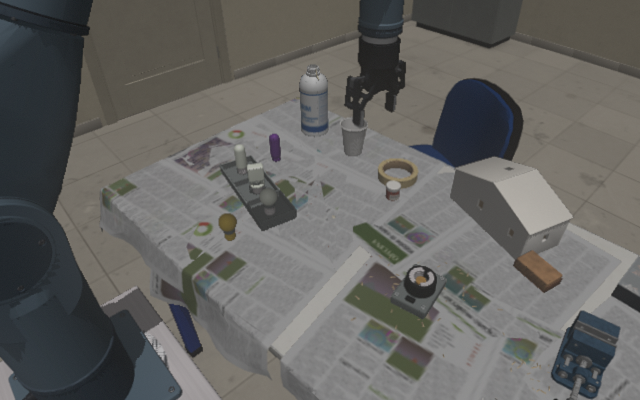

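View pics/side0.png

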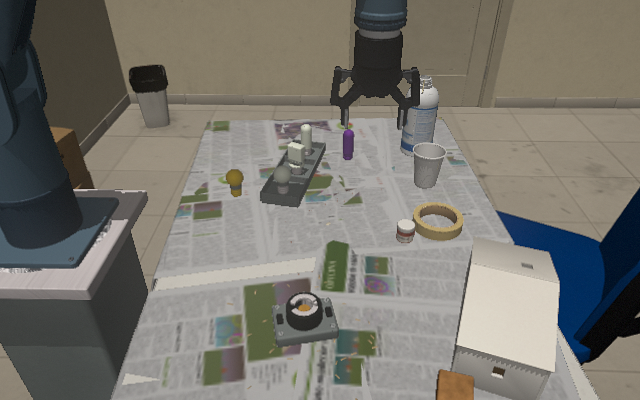

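View pics/wrist0.png

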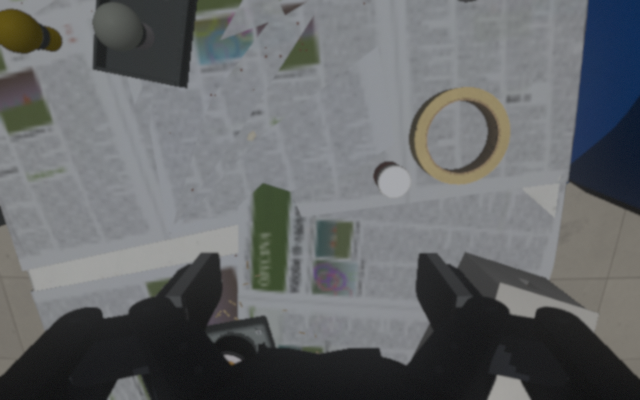

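The flat lamp is probably the white block in the middle compartment (scene 256,175; side 296,152). It could be confused with:
- tube lamp: scene 240,157
- round lamp: scene 268,200
- purple tube: scene 275,147
- yellow ball: scene 229,225

I'll check it in a close crop.

Run:
```python
import cv2,numpy as np
a=cv2.imread("pics/scene0.png")[130:240,210:310];b=cv2.imread("pics/side0.png")[110:210,250:340]
c=cv2.imread("pics/scene0.png")[255:325,380:450];d=cv2.imread("pics/side0.png")[280:350,265:345]
r=lambda x:cv2.resize(x,(390,290),interpolation=cv2.INTER_CUBIC)
cv2.imwrite("pics/crop0.png",np.vstack([np.hstack([r(a),r(b)]),np.hstack([r(c),r(d)])]))
```

```text
(no output)
```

View pics/crop0.png

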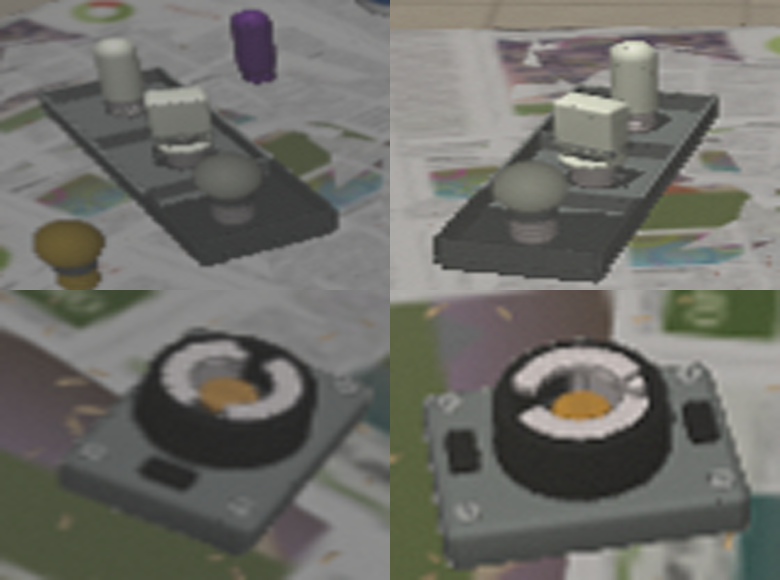

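The crop confirms that the flat block in the middle compartment is the lamp. The ball and the tube, both with round caps, stand either side of it, and the purple and yellow ones are outside the tray. Next I'll measure it.

Run:
```python
from h import *
a=load("scene0");b=load("side0");w=load("wrist0")
print("lamp",atz(a,[255.4,167.2],.088),atz(b,[296,145.5],.088))
print("sock",atz(a,[421.6,276.7],.052),atz(b,[304.4,306],.052))
# base top corners z=.024, tray corners z=.03
f=lambda x,y:[380+x*70/390,255+(y-290)*70/290]
g=lambda x,y:[265+(x-390)*80/390,280+(y-290)*70/290]
P=[g(425,395),g(690,365),g(748,500),g(450,540)];Q=atz(b,P,.024);print(Q)
print(np.diff(Q,axis=0))
P=[f(60,470),f(250,545),f(368,385)];Q=atz(a,P,.024);print(Q,np.diff(Q,axis=0))
ft=lambda x,y:[210+x*100/390,130+y*110/290]
P=[ft(42,97),ft(205,250),ft(338,215),ft(165,72)];Q=atz(a,P,.03);print("tray",Q,np.diff(Q,axis=0))
```

```text
lamp [[0.49256096 0.21500358 0.088     ]] [[0.49729786 0.2174306  0.088     ]]
sock [[ 0.53860829 -0.23595577  0.052     ]] [[ 0.54097006 -0.23907941  0.052     ]]
[[ 0.48607926 -0.2134112   0.024     ]
 [ 0.57503275 -0.19506953  0.024     ]
 [ 0.5945815  -0.26253786  0.024     ]
 [ 0.50167071 -0.28332154  0.024     ]]
[[ 0.08895349  0.01834167  0.        ]
 [ 0.01954875 -0.06746833  0.        ]
 [-0.09291078 -0.02078369  0.        ]]
[[ 0.47803964 -0.21707294  0.024     ]
 [ 0.49170963 -0.28489345  0.024     ]
 [ 0.59216655 -0.25785655  0.024     ]] [[ 0.01366999 -0.06782051  0.        ]
 [ 0.10045692  0.0270369   0.        ]]
tray [[0.47229214 0.35003264 0.03      ]
 [0.42130661 0.09905076 0.03      ]
 [0.503122   0.08245016 0.03      ]
 [0.55634455 0.32987428 0.03      ]] [[-0.05098553 -0.25098189  0.        ]
 [ 0.08181538 -0.0166006   0.        ]
 [ 0.05322255  0.24742412  0.        ]]
```

```bash
cat >> h.py <<'E'
def plan(dest,psi,n,claw,S=None,maxturn=.15):
    # dest world TCP, psi = final world yaw (deg) of tool z; n rows
    M=T(S or arm.sense()); p=M[:3,3]; R0=M[:3,:3].copy()
    ps=np.degrees(np.arctan2(R0[1,2],R0[0,2])); dt=-np.radians(psi-ps)/n
    print("now",p,ps,"turn/row",dt)
    step=(np.array(dest)-p)/n; rows=[]
    for i in range(n):
        t=R0.T@step*100; rows.append([claw]+[round(float(x),2) for x in t]+[round(float(dt),3)])
        R0=R0@R.from_rotvec([0,dt,0]).as_matrix()
    print(rows)
E
python3 -c "
from h import *
plan([.54,.216,.22],86,10,6)"
```

```text
now [6.49505054e-01 2.29324733e-05 2.20635809e-01] 0.005237727383853301 turn/row -0.15008917411269534
[[6, -2.16, 0.01, -1.09, -0.15], [6, -2.3, 0.01, -0.76, -0.15], [6, -2.39, 0.01, -0.41, -0.15], [6, -2.42, 0.01, -0.05, -0.15], [6, -2.4, 0.01, 0.32, -0.15], [6, -2.33, 0.01, 0.67, -0.15], [6, -2.2, 0.01, 1.01, -0.15], [6, -2.02, 0.01, 1.33, -0.15], [6, -1.8, 0.01, 1.62, -0.15], [6, -1.54, 0.01, 1.87, -0.15]]
```

step_arm(
  commands=[
    [[6,-2.16,0,-1.09,-0.149],[6,-2.3,0,-0.76,-0.149],[6,-2.39,0,-0.41,-0.149],[6,-2.42,0,-0.05,-0.149],[6,-2.4,0,0.32,-0.149],[6,-2.33,0,0.67,-0.149],[6,-2.2,0,1.01,-0.149],[6,-2.02,0,1.33,-0.149],[6,-1.8,0,1.62,-0.149],[6,-1.54,0,1.87,-0.149]],
  ],
)

```text
t: 1.15
eef_pos: [0.5409, 0.2172, 0.2211]
ee_rot: [-0.707, 0.707, -0.027, 0.026]
contact_force: [0.8, 0.0, 0.2]
gripper_width: 0.0598
```

```bash
python3 -c "
from h import *
s=arm.sense();print(s['t'],s['joint_positions'],s['qd'][:3],s['eef_pos'],s['gripper_width']);print(np.round(T(s),3))
cap('wrist','w1')"
```

```text
1.15 [-0.16336143  0.45333397 -0.39408521  1.70379735  0.19820761  1.02438249
  0.87089904] [-0.12370236  0.01442886 -0.38407731] [0.54088278 0.21717777 0.2210826 ] 0.059820787921504144
[[ 0.997 -0.     0.075  0.541]
 [-0.075 -0.     0.997  0.217]
 [-0.    -1.    -0.     0.221]
 [ 0.     0.     0.     1.   ]]
```

View pics/w1.png

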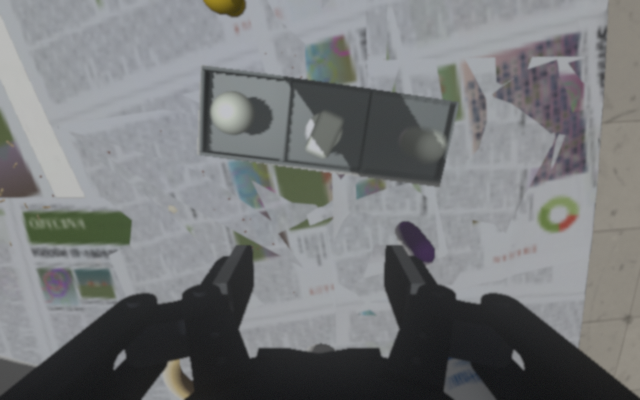

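The wrist view shows the tray with the flat lamp in the middle at about (323,133), the ball on the left at (231,112) and the tube on the right at (430,147). I'll take a settled picture and crop it.

```bash
python3 -c "
from h import *
s=arm.sense();print(s['qd'],s['eef_pos'])
i,d=cap('wrist','w2')
s=arm.sense();print(s['qd'],s['eef_pos'])
cv2.imwrite('pics/w2c.png',cv2.resize(i[95:175,275:375],(800,640)[:2] if 0 else (750,600),interpolation=cv2.INTER_CUBIC))"
```

```text
[-0.00171015 -0.00134226  0.01895301 -0.00452293 -0.04176624 -0.0026959
 -0.17362747] [0.53835748 0.22225799 0.22125859]
[ 0.02357203  0.00094553  0.0695631  -0.00963841  0.0055317   0.00150159
 -0.08083135] [0.53934584 0.22058187 0.221264  ]
```

View pics/w2c.png

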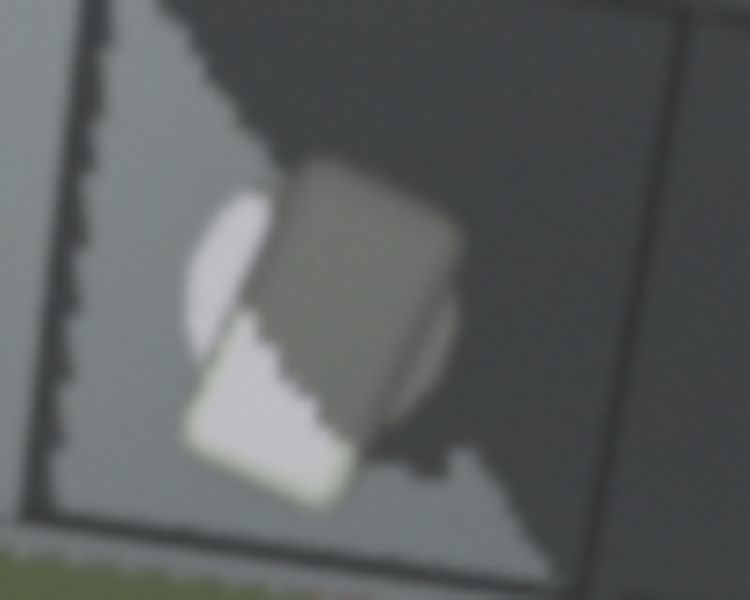

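```bash
python3 -c "
from h import *
d=load('w2')
P=np.array([[302,155],[468,228],[332,510],[185,435]])/7.5+[275,95]
Q=atz(d,P,.088);print(Q,Q.mean(0));D=np.diff(Q,axis=0);print(np.linalg.norm(D,axis=1),np.degrees(np.arctan2(D[:,1],D[:,0])))
s=arm.sense();print(s['t'],s['qd'],s['eef_pos'])
# tray corners
P=np.array([[203,66],[455,101],[440,186],[201,153]]);Q=atz(d,P,.03);print(Q,np.linalg.norm(np.diff(Q,axis=0),axis=1))
"
```

```text
[[0.47625656 0.22394688 0.088     ]
 [0.4854751  0.24225587 0.088     ]
 [0.51675817 0.22485378 0.088     ]
 [0.50694369 0.20837119 0.088     ]] [0.49635838 0.22485693 0.088     ]
[0.02049879 0.03579753 0.01918332] [  63.27481415  -29.08623512 -120.77150591]
1.25 [ 0.02357203  0.00094553  0.0695631  -0.00963841  0.0055317   0.00150159
 -0.08083135] [0.53934584 0.22058187 0.221264  ]
[[0.42220994 0.11593999 0.03      ]
 [0.47090747 0.36604739 0.03      ]
 [0.55889038 0.35344711 0.03      ]
 [0.50747158 0.1011691  0.03      ]] [0.25480416 0.08888059 0.25746473]
```

```bash
python3 -c "
from h import *
plan([.522,.207,.17],61,6,6)"
```

```text
now [0.53934584 0.22058187 0.221264  ] 85.86424267695965 turn/row 0.07232715012130578
[[6, -0.27, 0.85, -0.25, 0.072], [6, -0.25, 0.85, -0.27, 0.072], [6, -0.23, 0.85, -0.28, 0.072], [6, -0.21, 0.85, -0.3, 0.072], [6, -0.19, 0.85, -0.32, 0.072], [6, -0.17, 0.85, -0.33, 0.072]]
```

step_arm(
  commands=[
    [[6,-0.27,0.85,-0.25,0.072],[6,-0.25,0.85,-0.27,0.072],[6,-0.23,0.85,-0.28,0.072],[6,-0.21,0.85,-0.3,0.072],[6,-0.19,0.85,-0.32,0.072],[6,-0.17,0.85,-0.33,0.072],[6,0,0,0,0],[6,0,0,0,0],[6,0,0,0,0],[6,0,0,0,0]],
  ],
)

```text
t: 2.25
eef_pos: [0.5247, 0.203, 0.1708]
ee_rot: [0.684, -0.684, 0.179, -0.179]
contact_force: [0.2, 0.1, -0.3]
gripper_width: 0.0599
```

```bash
python3 -c "
from h import *
s=arm.sense();print(s['t'],s['joint_positions'],s['qd'],s['eef_pos']);print(np.round(T(s),3))
i,d=cap('wrist','w3')
cv2.imwrite('pics/w3c.png',cv2.resize(i[60:220,220:420],(750,600),interpolation=cv2.INTER_CUBIC))"
```

```text
2.25 [-0.22596021  0.46688846 -0.29077973  1.80647588  0.16677875  0.89115945
  0.46597622] [-0.00233867  0.00018795  0.00110296  0.00402052  0.00040565 -0.0001587
 -0.00429461] [0.52467679 0.20304605 0.1707629 ]
[[ 0.872  0.001  0.49   0.525]
 [-0.49   0.     0.872  0.203]
 [ 0.001 -1.     0.001  0.171]
 [ 0.     0.     0.     1.   ]]
```

View pics/w3c.png

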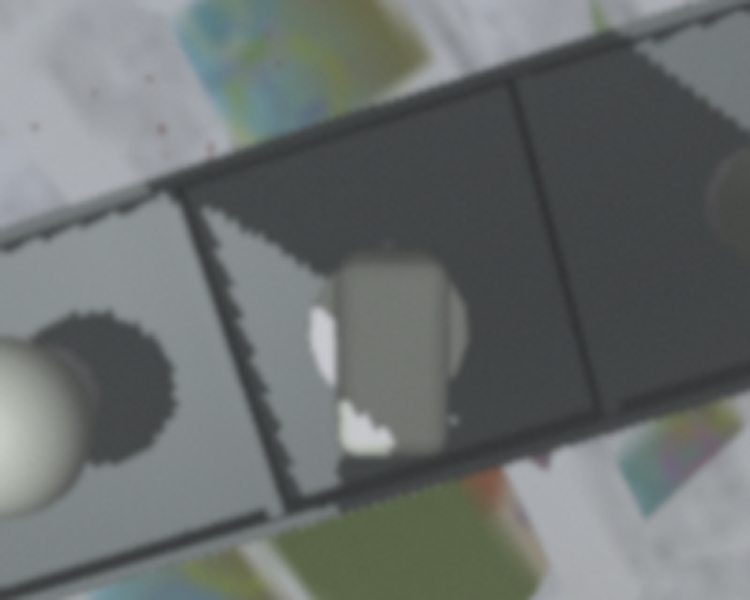

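```bash
python3 -c "
from h import *
d=load('w3')
P=np.array([[340,255],[446,255],[446,455],[340,455]])/3.75+[220,60]
Q=atz(d,P,.088);C=Q.mean(0);print(Q,C);D=np.diff(Q,axis=0);print(np.linalg.norm(D,axis=1),np.degrees(np.arctan2(D[:,1],D[:,0])))
M=T(arm.sense());print('in tool',M[:3,:3].T@(C-M[:3,3]), M[:3,3])
a=load('scene0');b=load('side0')
x=np.array([np.cos(np.radians(-29)),np.sin(np.radians(-29)),0])
for c in ([.496,.218],C[:2]):
  print(proj(a,[[*c,.088]]),proj(b,[[*c,.088]]))
"
```

```text
[[0.47471429 0.22552946 0.088     ]
 [0.48444981 0.24285273 0.088     ]
 [0.51817807 0.22458829 0.088     ]
 [0.50801777 0.20652707 0.088     ]] [0.49633999 0.22487439 0.088     ]
[0.01987148 0.03835603 0.02072291] [  60.66440703  -28.43631714 -119.35982593]
in tool [-0.03533424  0.08265846  0.00510724] [0.52457135 0.20306878 0.17067114]
[[255.8637478  166.07152056]] [[295.45612367 145.37475217]]
[[254.2707168  164.78222782]] [[295.80898915 143.96148272]]
```

step_arm(
  commands=[
    [[6,-0.7,0.75,0.1,0],[6,-0.7,0.75,0.1,0],[6,-0.7,0.75,0.1,0],[6,-0.7,0.75,0.1,0],[6,-0.7,0.75,0.1,0],[6,0,0.75,0,0],[6,0,0,0,0],[6,0,0,0,0],[6,0,0,0,0],[6,0,0,0,0]],
  ],
)

```text
t: 3.3
eef_pos: [0.4966, 0.2244, 0.1257]
ee_rot: [0.684, -0.684, 0.179, -0.18]
contact_force: [0.0, 0.2, -0.6]
gripper_width: 0.0599
```

```bash
python3 -c "
from h import *
s=arm.sense();print(s['t'],s['eef_pos']);print(np.round(T(s),3))
i,d=cap('wrist','w4');cap('side','s4')
"
```

```text
3.3 [0.49663417 0.22437145 0.12565075]
[[ 0.871  0.001  0.491  0.497]
 [-0.491  0.     0.871  0.224]
 [ 0.001 -1.     0.001  0.126]
 [ 0.     0.     0.     1.   ]]
```

View pics/w4.png

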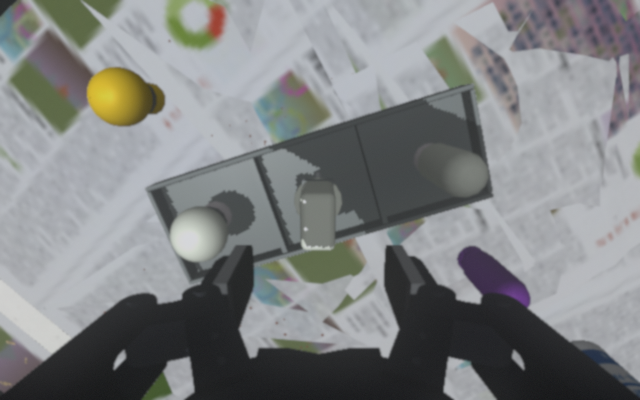

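View pics/s4.png

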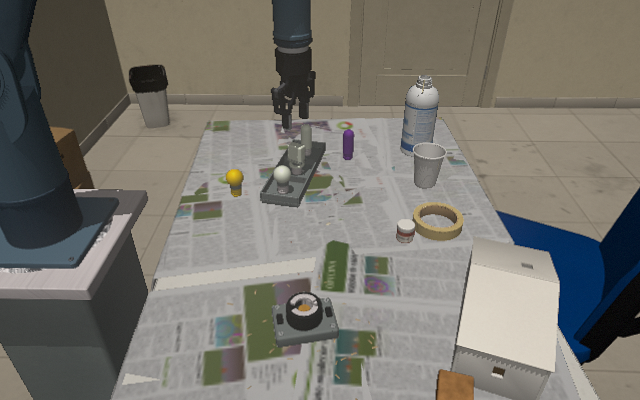

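```bash
python3 -c "
from h import *
d=load('w4')
i=cv2.imread('pics/w4.png');cv2.imwrite('pics/w4c.png',cv2.resize(i[160:290,220:420],(800,520),interpolation=cv2.INTER_CUBIC))
M=T(arm.sense())
print(proj(d,[M[:3,3]+M[:3,:3]@np.array(v) for v in ([0,.025,0],[0,.025,.03],[-.011,.025,.03],[.011,.025,.03],[0,.025,-.03],[0,.0377,0])]))
"
```

```text
[[317.44886665 229.93236418]
 [369.32486786 229.88849752]
 [370.14622779 211.75591465]
 [368.51574544 247.43901578]
 [265.57574332 229.90840789]
 [317.50682565 222.57089768]]
```

View pics/w4c.png

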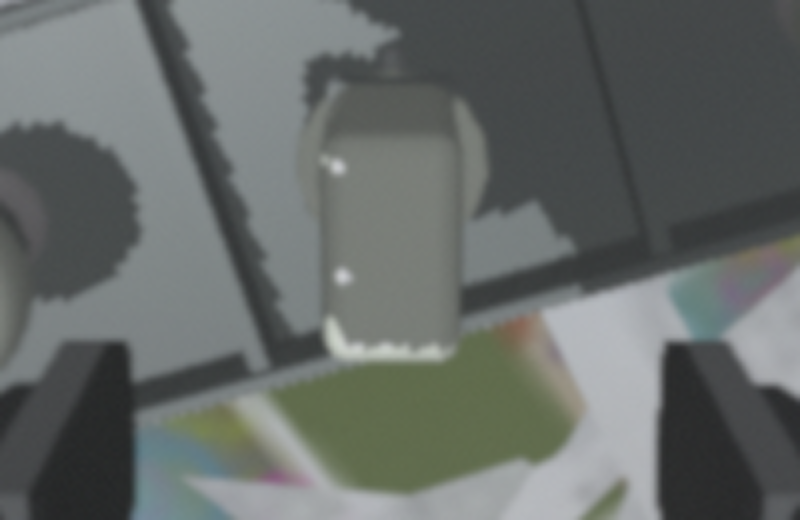

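```bash
python3 -c "
from h import *
d=load('s4')
i=cv2.imread('pics/s4.png');
M=T(arm.sense())
P=proj(d,[M[:3,3]+M[:3,:3]@np.array(v) for v in ([0,.0,0],[0,.025,.03],[0,.025,-.03],[0,0.0377,0])]);print(P)
a,x=60,250
i=cv2.resize(i[a:a+130,x:x+100],(600,780)[:2],interpolation=cv2.INTER_CUBIC)[:600]
for p in P: cv2.circle(i,tuple(int(v) for v in ((p-[x,a])*6)),3,(0,0,255),-1)
cv2.imwrite('pics/s4c.png',i)
"
```

```text
[[295.34203222 129.40453683]
 [302.70575572 134.09883008]
 [288.37574548 144.54513175]
 [295.84620232 144.11033599]]
```

View pics/s4c.png

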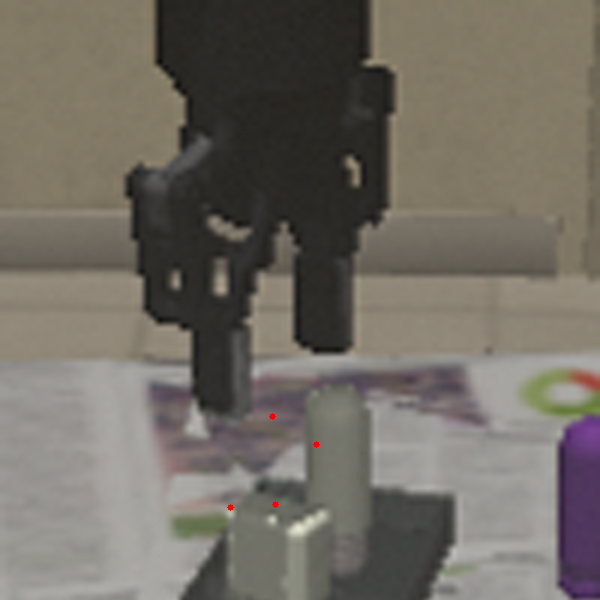

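The lamp is centred under the TCP. Both views, though, show the fingertips about 35 mm farther back than the text implies. I'll descend to the nominal grip height, which is safe either way, and look before closing.

step_arm(
  commands=[
    [[6,0,0.7,0.05,0],[6,0,0.8,0,0],[6,0,0.8,0,0],[6,0,0.8,0,0],[6,0,0.8,0,0],[6,0,0.8,0,0],[6,0,0.7,0,0],[6,0,0,0,0],[6,0,0,0,0],[6,0,0,0,0]],
  ],
)

```text
t: 4.4
eef_pos: [0.4967, 0.2251, 0.0716]
ee_rot: [0.684, -0.684, 0.179, -0.179]
contact_force: [0.6, 0.8, -0.7]
gripper_width: 0.0597
```

```bash
python3 -c "
from h import *
s=arm.sense();print(s['t'],s['eef_pos'],s['contact_force'])
M=T(s)
i,d=cap('wrist','w5');j,e=cap('side','s5');k,g=cap('scene','c5')
V=[M[:3,3]+M[:3,:3]@np.array(v) for v in ([0,.0,0],[0,.025,.03],[0,.025,-.03])]
def cr(i,d,x,y,w,h,m):
  i=cv2.resize(i[y:y+h,x:x+w],(w*m,h*m),interpolation=cv2.INTER_CUBIC)
  for p in proj(d,V): cv2.circle(i,tuple(int(v) for v in ((p-[x,y])*m)),3,(0,0,255),-1)
  return i
cv2.imwrite('pics/s5c.png',np.hstack([cr(j,e,255,80,80,120,5),cr(k,g,210,90,80,120,5)]))
"
```

```text
4.4 [0.49665889 0.22508061 0.07161502] [ 0.55529805  0.79577032 -0.74084063]
```

View pics/s5c.png

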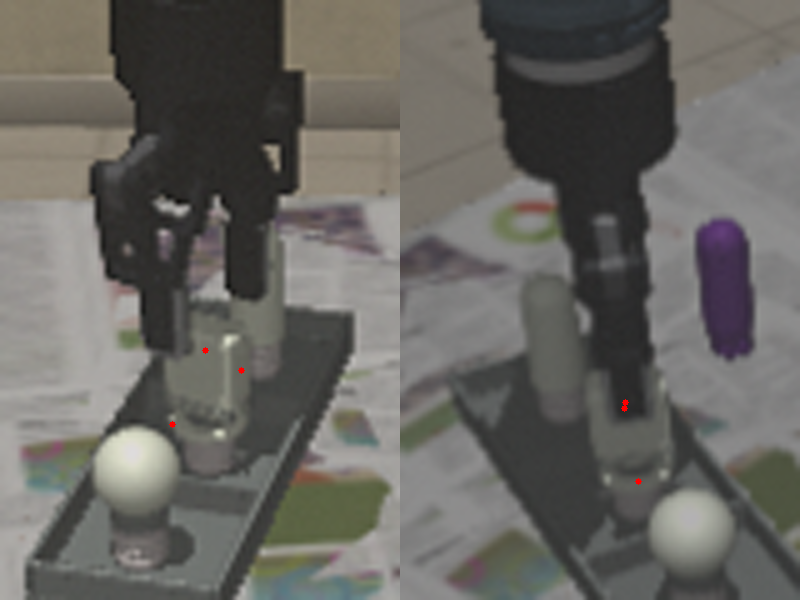

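View pics/w5.png

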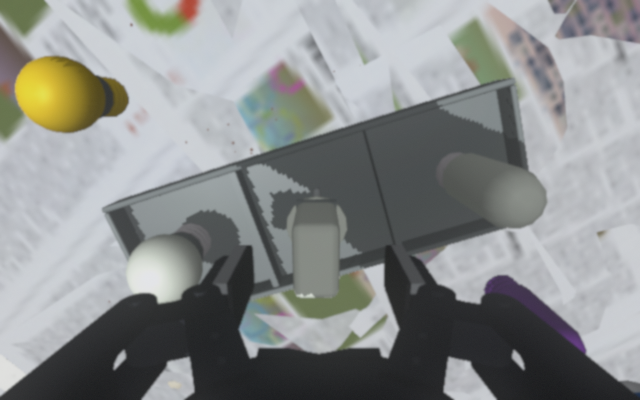

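Both pictures confirm that the tips are only about 10 mm below the lamp's top, with nothing beneath them. I'll go 18 mm lower and then close.

step_arm(
  commands=[
    [[6,0,0.45,0,0],[6,0,0.45,0,0],[6,0,0.45,0,0],[6,0,0.45,0,0],[5,0,0,0,0],[1.5,0,0,0,0],[1.5,0,0,0,0],[1.5,0,0,0,0],[1.5,0,0,0,0],[1.5,0,0,0,0]],
  ],
  squeeze=60,
)

```text
t: 5.55
eef_pos: [0.4966, 0.225, 0.0535]
ee_rot: [0.684, -0.684, 0.179, -0.179]
contact_force: [0.6, 0.4, 1.1]
gripper_width: 0.0211
```

```bash
cat >> h.py <<'E'
def cr(i,d,V,x,y,w,h,m):
  i=cv2.resize(i[y:y+h,x:x+w],(w*m,h*m),interpolation=cv2.INTER_CUBIC)
  for p in proj(d,V): cv2.circle(i,tuple(int(v) for v in ((p-[x,y])*m)),2,(0,0,255),-1)
  return i
E
python3 -c "
from h import *
s=arm.sense();print(s['t'],s['eef_pos'],s['contact_force'],s['gripper_width'])
M=T(s)
i,d=cap('wrist','w6');j,e=cap('side','s6');k,g=cap('scene','c6')
V=[M[:3,3]+M[:3,:3]@np.array(v) for v in ([0,.0,0],[0,.025,.01],[0,.025,-.01])]
cv2.imwrite('pics/s6c.png',np.hstack([cr(j,e,V,255,80,80,120,5),cr(k,g,V,210,90,80,120,5)]))
"
```

```text
5.55 [0.49655484 0.22504379 0.0535054 ] [0.59009452 0.44477721 1.08962274] 0.021111369259224008
```

View pics/s6c.png

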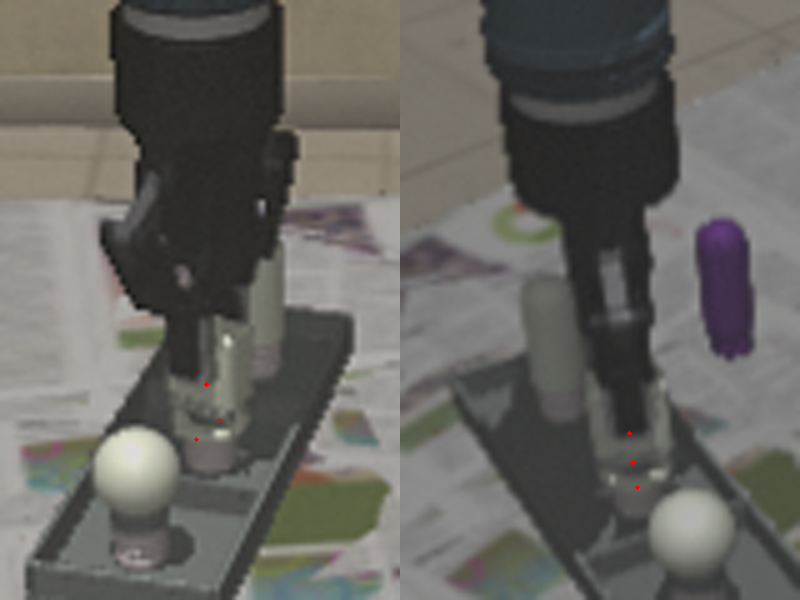

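View pics/w6.png

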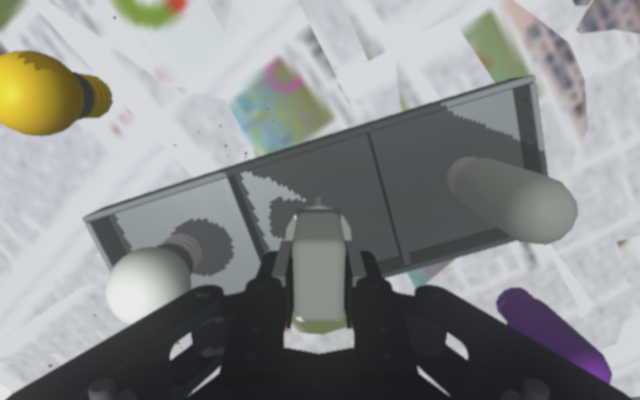

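The lamp is gripped at 21 mm opening with the pads on its flat body. Lifting it now.

step_arm(
  commands=[
    [[1.5,0,-0.4,0,0],[1.5,0,-0.8,0,0],[1.5,0,-1.2,0,0],[1.5,0,-1.2,0,0],[1.5,0,-1.2,0,0],[1.5,0,-1.2,0,0],[1.5,0,-1.2,0,0],[1.5,0,-1.2,0,0],[1.5,0,-1.2,0,0],[1.5,0,-0.6,0,0]],
  ],
)

```text
t: 6.7
eef_pos: [0.4969, 0.2252, 0.1567]
ee_rot: [0.684, -0.684, 0.179, -0.18]
contact_force: [-0.0, -0.7, -0.4]
gripper_width: 0.0209
```

```bash
python3 -c "
from h import *
s=arm.sense();print(s['t'],s['eef_pos'],s['contact_force'],s['gripper_width'],s['joint_positions'])
i,d=cap('wrist','w7');j,e=cap('side','s7')
cv2.imwrite('pics/s7c.png',np.hstack([cr(i,d,[],220,180,200,200,2),cr(j,e,[],250,80,100,100,4)]))
plan([.598,-.2235,.16],103,20,1.5)
"
```

```text
6.7 [0.49688643 0.22519666 0.1567457 ] [-0.00535651 -0.68240385 -0.40499839] 0.020901453005433567 [-0.27557382  0.45982095 -0.29782385  1.8607444   0.17520243  0.84480396
  0.39715409]Traceback (most recent call last):
  File "<string>", line 5, in <module>
    cv2.imwrite('pics/s7c.png',np.hstack([cr(i,d,[],220,180,200,200,2),cr(j,e,[],250,80,100,100,4)]))
                                          ~~^^^^^^^^^^^^^^^^^^^^^^^^^^
  File "h.py", line 34, in cr
    for p in proj(d,V): cv2.circle(i,tuple(int(v) for v in ((p-[x,y])*m)),2,(0,0,255),-1)
             ~~~~^^^^^
  File "h.py", line 16, in proj
    return cv2.projectPoints(np.array(P,float).reshape(-1,1,3),r,W[:3,3],K,D)[0].reshape(-1,2)
           ^^^^^^^^^^^^^^^^^^^^^^^^^^^^^^^^^^^^^^^^^^^^^^^^^^^^^^^^^^^^^^^^^^^^^^^^^^^^^
AttributeError: 'NoneType' object has no attribute 'reshape'
```

```bash
sed -i 's/for p in proj(d,V):/for p in (proj(d,V) if len(V) else []):/' h.py; python3 -c "
from h import *
i,d=cv2.imread('pics/w7.png'),load('w7');j,e=cv2.imread('pics/s7.png'),load('s7')
cv2.imwrite('pics/s7c.png',np.hstack([cr(i,d,[],220,180,200,200,2),cr(j,e,[],250,80,100,100,4)]))
plan([.598,-.2235,.16],103,20,1.5)
"
```

```text
now [0.49692963 0.22517215 0.15627318] 60.61701090281292 turn/row -0.03698613532913868
[[1.5, 1.54, -0.02, -1.71, -0.037], [1.5, 1.48, -0.02, -1.76, -0.037], [1.5, 1.41, -0.02, -1.82, -0.037], [1.5, 1.34, -0.02, -1.87, -0.037], [1.5, 1.27, -0.02, -1.92, -0.037], [1.5, 1.2, -0.02, -1.96, -0.037], [1.5, 1.13, -0.02, -2.0, -0.037], [1.5, 1.05, -0.02, -2.04, -0.037], [1.5, 0.98, -0.02, -2.08, -0.037], [1.5, 0.9, -0.02, -2.12, -0.037], [1.5, 0.82, -0.02, -2.15, -0.037], [1.5, 0.74, -0.02, -2.18, -0.037], [1.5, 0.66, -0.02, -2.2, -0.037], [1.5, 0.58, -0.02, -2.23, -0.037], [1.5, 0.49, -0.02, -2.25, -0.037], [1.5, 0.41, -0.02, -2.26, -0.037], [1.5, 0.33, -0.02, -2.28, -0.037], [1.5, 0.24, -0.02, -2.29, -0.037], [1.5, 0.16, -0.02, -2.29, -0.037], [1.5, 0.07, -0.02, -2.3, -0.037]]
```

View pics/s7c.png

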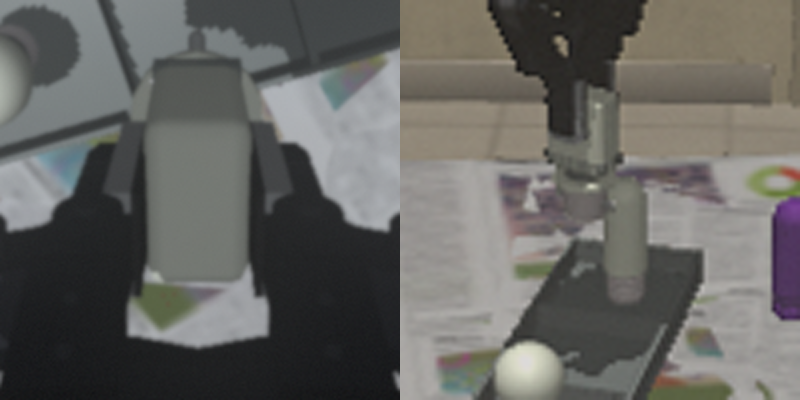

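The lamp hangs upright in the jaws, clear of the tray, and its pin shows at the top of the wrist crop. I'll move it to the hover point by the socket.

step_arm(
  commands=[
    [[1.5,1.54,0,-1.71,-0.037],[1.5,1.48,0,-1.76,-0.037],[1.5,1.41,0,-1.82,-0.037],[1.5,1.34,0,-1.87,-0.037],[1.5,1.27,0,-1.92,-0.037],[1.5,1.2,0,-1.96,-0.037],[1.5,1.13,0,-2.0,-0.037],[1.5,1.05,0,-2.04,-0.037],[1.5,0.98,0,-2.08,-0.037],[1.5,0.9,0,-2.12,-0.037]],
  ],
)

```text
t: 7.8
eef_pos: [0.5465, -0.0004, 0.1546]
ee_rot: [-0.705, 0.705, -0.05, 0.049]
contact_force: [0.2, -0.1, -0.6]
gripper_width: 0.0206
```

step_arm(
  commands=[
    [[1.5,0.82,0,-2.15,-0.037],[1.5,0.74,0,-2.18,-0.037],[1.5,0.66,0,-2.2,-0.037],[1.5,0.58,0,-2.23,-0.037],[1.5,0.49,0,-2.25,-0.037],[1.5,0.41,0,-2.26,-0.037],[1.5,0.33,0,-2.28,-0.037],[1.5,0.24,0,-2.29,-0.037],[1.5,0.16,0,-2.29,-0.037],[1.5,0,0,0,-0.037]],
  ],
)

```text
t: 8.8
eef_pos: [0.5919, -0.2062, 0.1543]
ee_rot: [-0.702, 0.703, 0.078, -0.079]
contact_force: [-0.1, 0.3, -0.5]
gripper_width: 0.0209
```

step_arm(
  commands=[
    [[1.5,0,0,-1.1,0],[1.5,0,0,-1.1,0],[1.5,0,0,0,0],[1.5,0,0,0,0],[1.5,0,0,0,0],[1.5,0,0,0,0],[1.5,0,0,0,0],[1.5,0,0,0,0],[1.5,0,0,0,0],[1.5,0,0,0,0]],
  ],
)

```text
t: 9.8
eef_pos: [0.5974, -0.2228, 0.1553]
ee_rot: [-0.703, 0.703, 0.08, -0.08]
contact_force: [-0.4, 1.0, -0.3]
gripper_width: 0.0206
```

```bash
python3 -c "
from h import *
s=arm.sense();print(s['t'],s['eef_pos'],s['contact_force'],s['gripper_width'],s['joint_positions'],s['qd'])
print(np.round(T(s),3))
i,d=cap('wrist','w8')
"
```

```text
9.8 [ 0.59742329 -0.22283965  0.15531134] [-0.38757729  0.99847615 -0.25573633] 0.020634560839256435 [ 0.53720077  0.61577525 -0.36205285  1.61079326  0.25216133  0.96138799
  1.88896797] [ 7.93290648e-04  4.64362110e-05  3.06040193e-04  1.52942477e-03
 -3.70560209e-04  9.19736190e-04 -5.95935833e-05]
[[ 0.974  0.    -0.225  0.597]
 [ 0.225 -0.     0.974 -0.223]
 [ 0.    -1.    -0.     0.155]
 [ 0.     0.     0.     1.   ]]
```

View pics/w8.png

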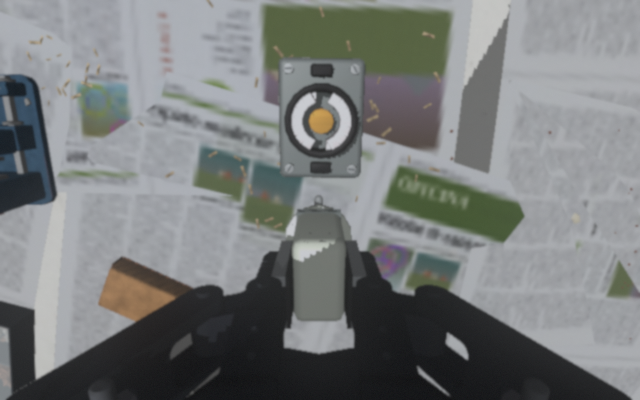

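The socket is at about (321,120), with its base almost square to the tool. Measuring it closely.

```bash
python3 -c "
from h import *
i,d=cv2.imread('pics/w8.png'),load('w8')
cv2.imwrite('pics/w8c.png',cr(i,d,[],270,50,100,140,6)[:, :])
cv2.imwrite('pics/w8c.png',np.hstack([cr(i,d,[],280,70,80,100,6),]))
cv2.imwrite('pics/w8b.png',cr(i,d,[],265,45,110,140,4))
"
```

```text
(no output)
```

View pics/w8c.png

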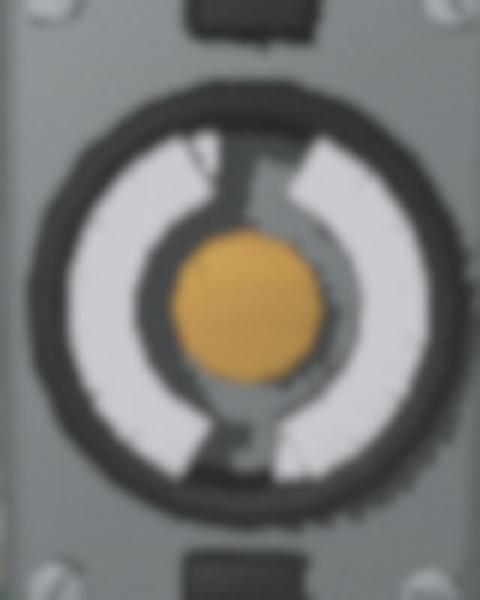

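View pics/w8b.png

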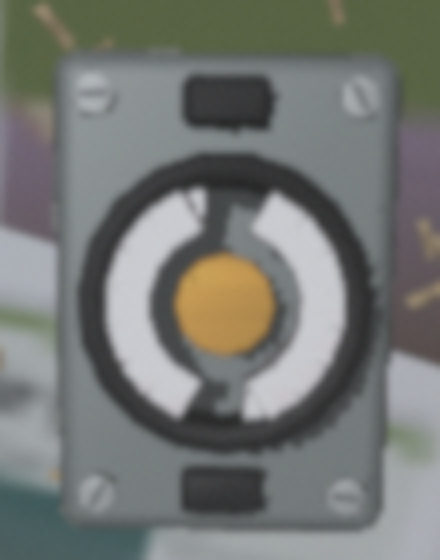

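```bash
python3 -c "
from h import *
d=load('w8');s=arm.sense();M=T(s)
c=lambda p:np.array(p,float)/6+[280,70]
b=lambda p:np.array(p,float)/4+[265,45]
tl=lambda Q:(Q-M[:3,3])@M[:3,:3]*1000
def sh(n,Q): print(n,np.round(tl(Q),1).tolist())
sh('rim L,R',atz(d,c([[66,305],[430,305]]),.052)); sh('bore LR',atz(d,c([[138,305],[360,305]]),.052))
sh('rimcorners',atz(d,c([[182,140],[320,137],[180,478],[300,482],[215,193],[288,190],[210,425],[285,425]]),.052))
Q=atz(d,b([[60,58],[397,62],[382,522],[68,525]]),.024);sh('base',Q);print(tl(Q.mean(0)[None]))
sh('screws',atz(d,b([[95,95],[360,97],[346,497],[97,495]]),.024))
sh('disc',atz(d,c([[170,305],[322,305],[246,230],[246,383]]),.030+.012))
print(np.degrees(np.arctan2(M[1,2],M[0,2])))
Z=proj(d,[M[:3,3]+M[:3,:3]@np.array([0,v,0]) for v in (.0065,.0415,.0415-.022)]);print(Z)
"
```

```text
rim L,R [[-58.6, 103.3, -20.9], [-58.6, 103.3, 25.2]]
bore LR [[-58.6, 103.3, -11.8], [-58.6, 103.3, 16.3]]
rimcorners [[-78.6, 103.3, -6.1], [-79.0, 103.3, 11.0], [-36.7, 103.3, -6.6], [-36.2, 103.3, 8.9], [-72.3, 103.3, -2.0], [-72.7, 103.3, 7.1], [-43.5, 103.3, -2.7], [-43.5, 103.3, 6.9]]
base [[-106.2, 131.3, -31.2], [-105.5, 131.3, 37.0], [-10.7, 131.3, 36.9], [-10.0, 131.3, -32.2]]
[[-58.09986143 131.31076446   2.64431151]]
screws [[-99.1, 131.3, -24.2], [-98.7, 131.3, 29.7], [-16.3, 131.3, 28.9], [-16.7, 131.3, -25.6]]
disc [[-58.2, 113.3, -8.1], [-58.2, 113.3, 11.9], [-67.8, 113.3, 1.9], [-48.1, 113.3, 2.0]]
103.02243848141796
[[318.51995841 242.56317932]
 [318.52695084 220.57612218]
 [318.5228526  233.46461451]]
```

```bash
python3 -c "
from h import *
i,d=cv2.imread('pics/w8.png'),load('w8')
M=T(arm.sense());W=lambda v:M[:3,3]+M[:3,:3]@np.array(v)
V=[W([sx*.019,-.0345,sz*.011]) for sx in(-1,1) for sz in (-1,1)]+[W([-.0205,.031,0])]+[W([.0185*np.cos(a),.0155,.0185*np.sin(a)]) for a in np.linspace(2,4.3,9)]+[W([-.019,.0115,-.011]),W([-.019,.0115,.011])]
cv2.imwrite('pics/w8l.png',cr(i,d,V,270,190,100,140,4))
"
```

```text
(no output)
```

View pics/w8l.png

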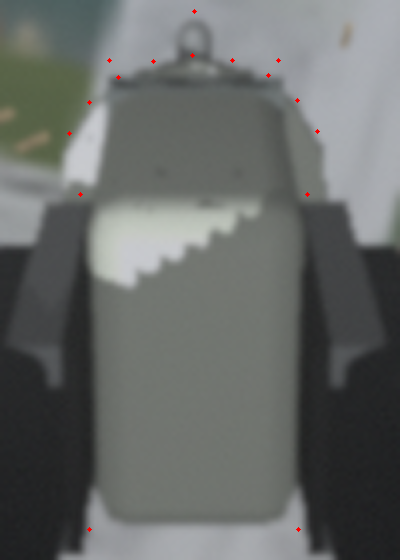

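```bash
python3 -c "
from h import *
o=[]
for n in ('w6','w7','w8'):
  i,d=cv2.imread('pics/%s.png'%n),load(n)
  o.append(cr(i,d,[],280,185,80,60,3)); o.append(cr(i,d,[],280,230,80,110,3))
cv2.imwrite('pics/cmp.png',np.hstack([np.vstack(o[k:k+2]) for k in (0,2,4)]))
"
```

```text
(no output)
```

View pics/cmp.png

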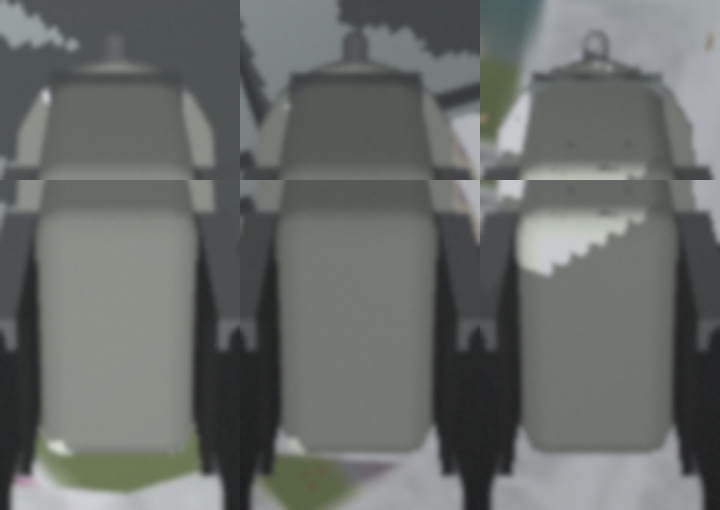

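```bash
python3 -c "
from h import *
M=T(arm.sense());print(M[:3,3]+M[:3,:3]@np.array([-.058,.1033,.0022]))
a=load('scene0');b=load('side0')
print(atz(a,[421.6,276.7],.052),atz(b,[304.4,306],.052))
"
```

```text
[ 0.54041614 -0.23376687  0.05201078]
[[ 0.53860829 -0.23595577  0.052     ]] [[ 0.54097006 -0.23907941  0.052     ]]
```

step_arm(
  commands=[
    [[1.5,-1.0,0.5,0.1,0.01],[1.5,-1.0,0.7,0.1,0],[1.5,-1.0,0.7,0,0],[1.5,-1.0,0.7,0,0],[1.5,-1.0,0.7,0,0],[1.5,-0.8,0.7,0,0],[1.5,0,0.6,0,0],[1.5,0,0.4,0,0],[1.5,0,0,0,0],[1.5,0,0,0,0]],
  ],
)

```text
t: 10.85
eef_pos: [0.541, -0.2332, 0.1054]
ee_rot: [-0.703, 0.703, 0.077, -0.077]
contact_force: [0.8, 0.7, -0.2]
gripper_width: 0.0208
```

```bash
python3 -c "
from h import *
s=arm.sense();print(s['t'],s['eef_pos'],s['contact_force'],s['gripper_width'],s['qd'])
i,d=cap('wrist','w9');j,e=cap('side','s9');k,g=cap('scene','c9')
cv2.imwrite('pics/w9c.png',cr(i,d,[],250,160,140,100,5))
cv2.imwrite('pics/s9c.png',np.hstack([cr(j,e,[],265,240,80,110,5),cr(k,g,[],380,215,80,110,5)]))
"
```

```text
10.85 [ 0.54104067 -0.23324194  0.10541594] [ 0.80217114  0.71497901 -0.23510696] 0.020784107537262304 [ 1.22206567e-03 -5.72441083e-03  5.95842344e-04 -1.45473844e-03
 -1.94823824e-05  1.58919226e-03  1.88995554e-03]
```

View pics/w9c.png

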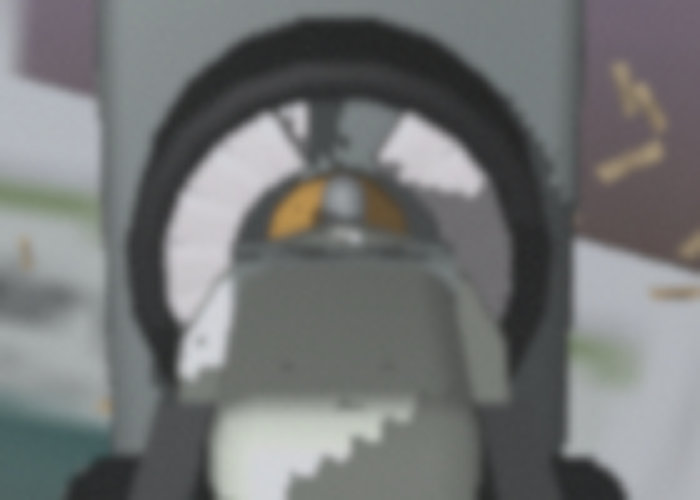

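View pics/s9c.png

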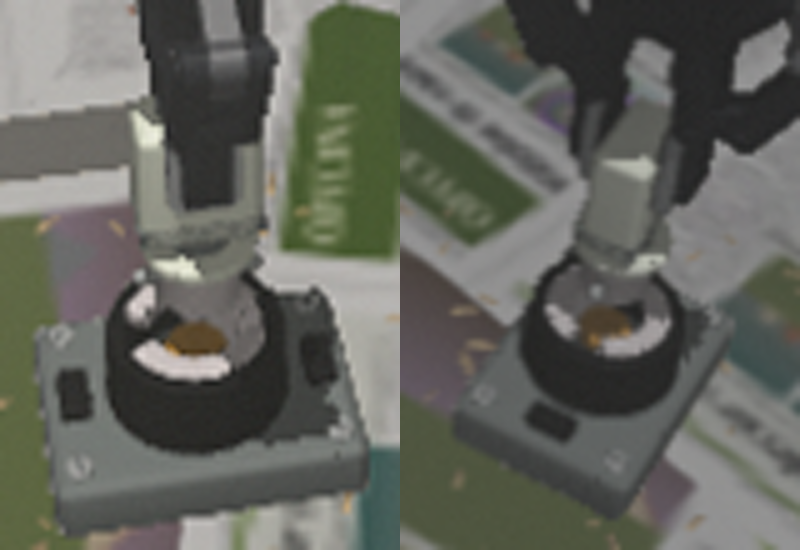

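```bash
python3 -c "
from h import *
d=load('w9');s=arm.sense();M=T(s)
c=lambda p:np.array(p,float)/5+[250,160]
tl=lambda Q:np.round((Q-M[:3,3])@M[:3,:3]*1000,1).tolist()
print('slot inner',tl(atz(d,c([[303,160],[380,160]]),.052)))
print('slot outer',tl(atz(d,c([[265,118],[405,112]]),.052)))
print('rim LR',tl(atz(d,c([[165,250],[513,250]]),.052)))
print('pin tip',tl(atz(d,c([[345,176]]),M[2,3]-.0305)))
print('shoulder LR top', tl(atz(d,c([[180,385],[508,385],[345,226]]),M[2,3]-.0155)))
e=load('s9');g=load('c9')
C=M[:3,3]+M[:3,:3]@np.array([0,.0415,0]);print(proj(e,[C]),proj(g,[C]))
"
```

```text
slot inner [[-15.2, 53.6, -5.0], [-15.2, 53.6, 5.0]]
slot outer [[-20.8, 53.6, -9.8], [-21.6, 53.6, 8.2]]
rim LR [[-3.0, 53.6, -23.2], [-3.0, 53.6, 22.6]]
pin tip [[-19.2, 30.5, 0.4]]
shoulder LR top [[0.6, 15.5, -17.7], [0.6, 15.5, 18.4], [-17.6, 15.5, 0.4]]
[[304.41626699 297.86636517]] [[422.17525194 270.89843214]]
```

```bash
python3 -c "
from h import *
s=arm.sense();M=T(s);W=lambda v:M[:3,3]+M[:3,:3]@np.array(v)
th=np.linspace(0,6.28,60)
def circ(c,r,y): return [W([c[0]+r*np.cos(a),y,c[1]+r*np.sin(a)]) for a in th]
o=[]
for n,x,y in (('s9',265,240),('c9',380,215)):
  i,d=cv2.imread('pics/%s.png'%n),load(n)
  V=circ((0,0),.0185,.0195)+circ((0,0),.0285,M[2,3]-.052)+circ((0,0),.024,M[2,3]-.052)
  o.append(cr(i,d,V,x,y,80,110,5))
cv2.imwrite('pics/s9m.png',np.hstack(o))
"
```

```text
(no output)
```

View pics/s9m.png

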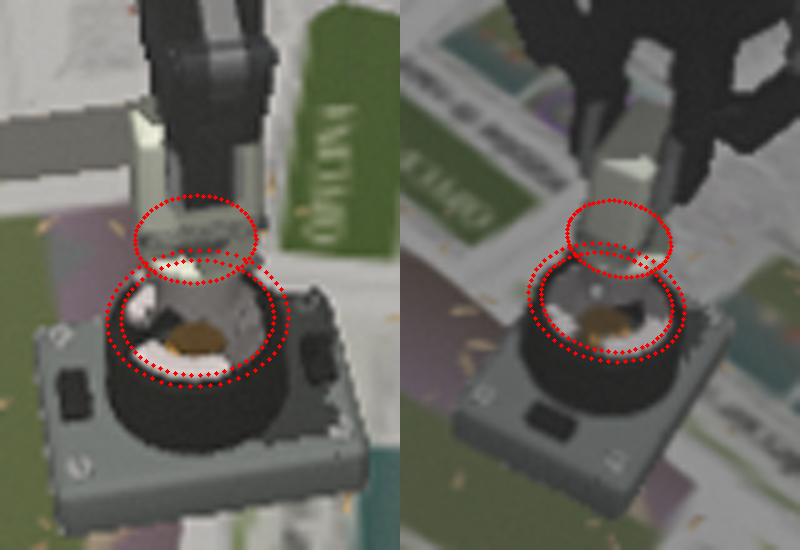

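step_arm(
  commands=[
    [[1.5,-0.18,0,-0.04,0],[1.5,0,0.2,0,0],[1.5,0,0.3,0,0],[1.5,0,0.3,0,0],[1.5,0,0.3,0,0],[1.5,0,0.3,0,0],[1.5,0,0.2,0,0],[1.5,0,0,0,0],[1.5,0,0,0,0],[1.5,0,0,0,0]],
  ],
)

```text
t: 12.0
eef_pos: [0.5388, -0.2343, 0.0894]
ee_rot: [-0.703, 0.703, 0.077, -0.077]
contact_force: [-0.2, 0.0, -0.0]
gripper_width: 0.021
```

```bash
python3 -c "
from h import *
s=arm.sense();print(s['t'],s['eef_pos'],s['contact_force'],s['gripper_width'],s['wrist_torque'])
i,d=cap('wrist','w10');j,e=cap('side','s10');k,g=cap('scene','c10')
cv2.imwrite('pics/w10c.png',cr(i,d,[],250,160,140,100,5))
cv2.imwrite('pics/s10c.png',np.hstack([cr(j,e,[],265,240,80,110,5),cr(k,g,[],380,215,80,110,5)]))
"
```

```text
12.0 [ 0.53881459 -0.23431254  0.08943496] [-0.23856489  0.03964466 -0.03947016] 0.021017351143975908 [ 0.01576339  0.00595179 -0.00687303]
```

View pics/w10c.png

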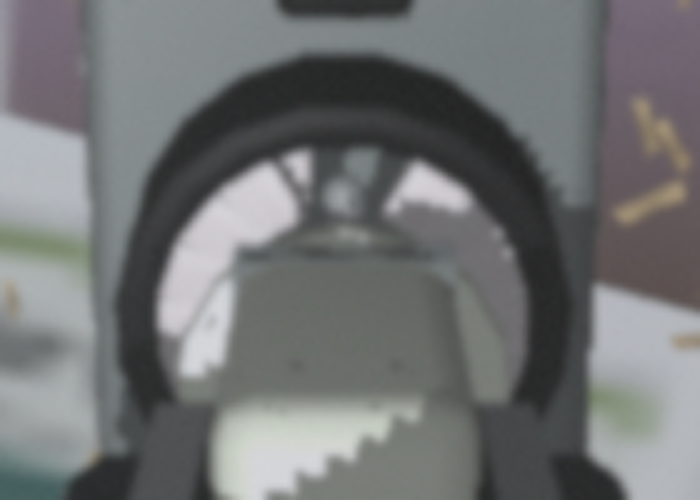

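View pics/s10c.png

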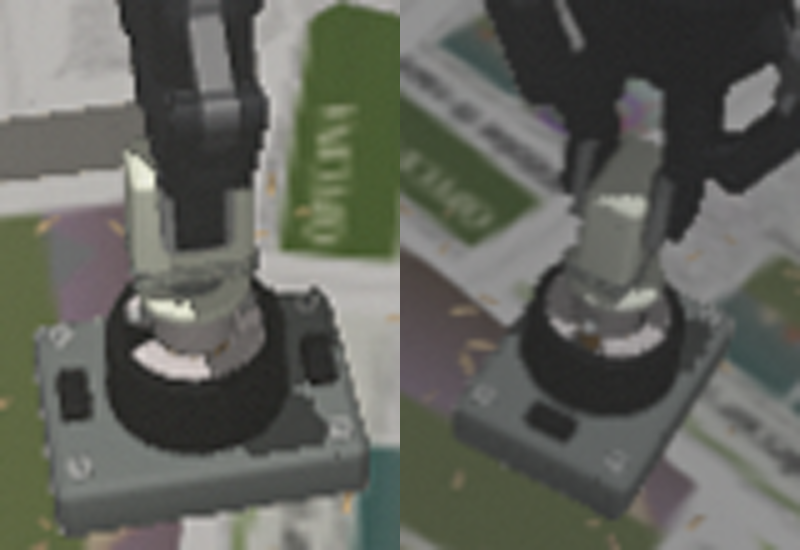

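The cap is 4 mm into the bore with no contact force, and the pin is lined up with the slot. Continuing down.

step_arm(
  commands=[
    [[1.5,0,0.15,0,0],[1.5,0,0.15,0,0],[1.5,0,0.15,0,0],[1.5,0,0.15,0,0],[1.5,0,0.15,0,0],[1.5,0,0.15,0,0],[1.5,0,0.1,0,0],[1.5,0,0,0,0],[1.5,0,0,0,0],[1.5,0,0,0,0]],
  ],
)

```text
t: 13.15
eef_pos: [0.5387, -0.2343, 0.0794]
ee_rot: [-0.703, 0.703, 0.077, -0.077]
contact_force: [-1.9, 1.0, 4.0]
gripper_width: 0.0208
```

```bash
python3 -c "
from h import *
s=arm.sense();print(s['t'],s['eef_pos'],s['contact_force'],s['gripper_width'],s['wrist_torque'])
i,d=cap('wrist','w11');j,e=cap('side','s11')
cv2.imwrite('pics/w11c.png',np.hstack([cr(i,d,[],270,170,100,120,4),cr(j,e,[],265,240,80,96,5)]))
"
```

```text
13.15 [ 0.53870848 -0.2342963   0.07941925] [-1.86052224  1.0128219   3.96627581] 0.020840661692179328 [0.14272869 0.41115324 0.05996435]
```

View pics/w11c.png

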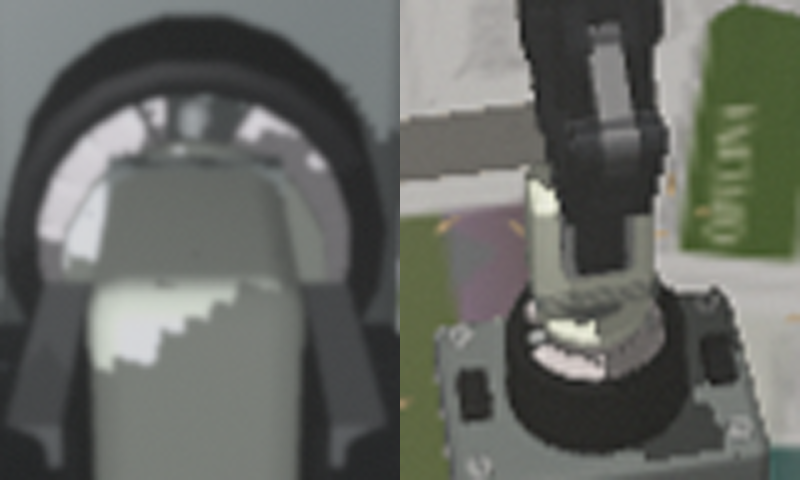

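step_arm(
  commands=[
    [[1.5,-0.04,0.1,0.02,0],[1.5,0,0.12,0,0],[1.5,0,0.12,0,0],[1.5,0,0.12,0,0],[1.5,0,0.12,0,0],[1.5,0,0.12,0,0],[1.5,0,0.08,0,0],[1.5,0,0,0,0],[1.5,0,0,0,0],[1.5,0,0,0,0]],
  ],
)

```text
t: 14.25
eef_pos: [0.5387, -0.2343, 0.0719]
ee_rot: [-0.703, 0.703, 0.077, -0.076]
contact_force: [-1.5, 1.0, 7.1]
gripper_width: 0.021
```

```bash
python3 -c "
from h import *
s=arm.sense();print(s['t'],s['eef_pos'],s['contact_force'],s['gripper_width'],s['wrist_torque'])
i,d=cap('wrist','w12');j,e=cap('side','s12')
cv2.imwrite('pics/w12c.png',np.hstack([cr(i,d,[],270,170,100,120,4),cr(j,e,[],265,240,80,96,5)]))
"
```

```text
14.25 [ 0.53866751 -0.23428322  0.07189017] [-1.46425474  1.04294786  7.05263643] 0.021000771043831662 [0.18948624 0.41015277 0.00628769]
```

View pics/w12c.png

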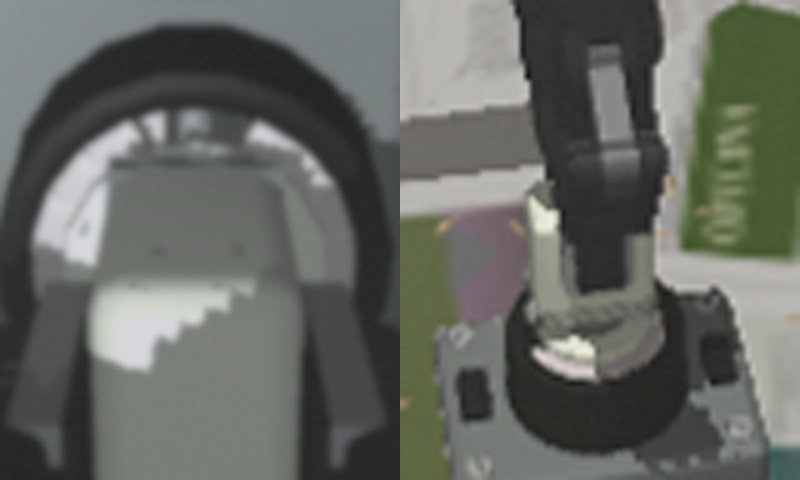

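step_arm(
  commands=[
    [[1.5,0,0.05,0,0],[1.5,0,0.05,0,0],[1.5,0,0.05,0,0],[1.5,0,0.05,0,0],[1.5,0,0,0,0],[1.5,0,0,0,0],[1.5,0,0,0,0],[1.5,0,0,0,0],[1.5,0,0,0,0],[1.5,0,0,0,0]],
  ],
)

```text
t: 15.35
eef_pos: [0.5388, -0.2344, 0.0715]
ee_rot: [-0.703, 0.703, 0.077, -0.076]
contact_force: [-6.7, 0.9, 21.4]
gripper_width: 0.021
```

```bash
python3 -c "
from h import *
s=arm.sense();print(s['t'],s['eef_pos'],s['contact_force'],s['gripper_width'],s['wrist_torque'])
i,d=cap('wrist','w13')
"
```

```text
15.35 [ 0.53875627 -0.23437665  0.07146991] [-6.67954029  0.90268401 21.39862257] 0.021009991648870394 [0.62680363 1.4817205  0.0287944 ]
```

The TCP height of 71.5 mm is exactly where the shoulder should sit on the rim, and the force has jumped to 21 N, so the lamp is fully down. I'll make the first half of the twist.

step_arm(
  commands=[
    [[1.5,-0.03,0,0,0.05],[1.5,0,0,0.007,0.08],[1.5,0,0,0.008,0.08],[1.5,0,0,0.008,0.08],[1.5,0,0,0.008,0.08],[1.5,0,0,0.008,0.08],[1.5,0,0,0.008,0.08],[1.5,0,0,0.008,0.08],[1.5,0,0,0.008,0.08],[1.5,0,0,0,0]],
  ],
)

```text
t: 16.4
eef_pos: [0.5405, -0.2346, 0.0715]
ee_rot: [-0.687, 0.688, -0.165, 0.168]
contact_force: [-0.3, 0.2, 14.1]
gripper_width: 0.021
```

```bash
python3 -c "
from h import *
s=arm.sense();print(s['t'],s['eef_pos'],s['contact_force'],s['gripper_width'],s['wrist_torque'])
M=T(s);print(np.degrees(np.arctan2(M[1,2],M[0,2])),'F tool',M[:3,:3].T@s['contact_force'])
i,d=cap('wrist','w14');j,e=cap('side','s14')
cv2.imwrite('pics/w14c.png',np.hstack([cr(i,d,[],270,170,100,120,4),cr(j,e,[],265,240,80,96,5)]))
"
```

```text
16.4 [ 0.54048417 -0.23459862  0.0714877 ] [-0.3173566   0.20572934 14.09464005] 0.020995433370511917 [ 0.1499773   0.13432633 -0.0158377 ]
62.778728796375674 F tool [ -0.3021708  -14.09641395   0.04152622]
```

View pics/w14c.png

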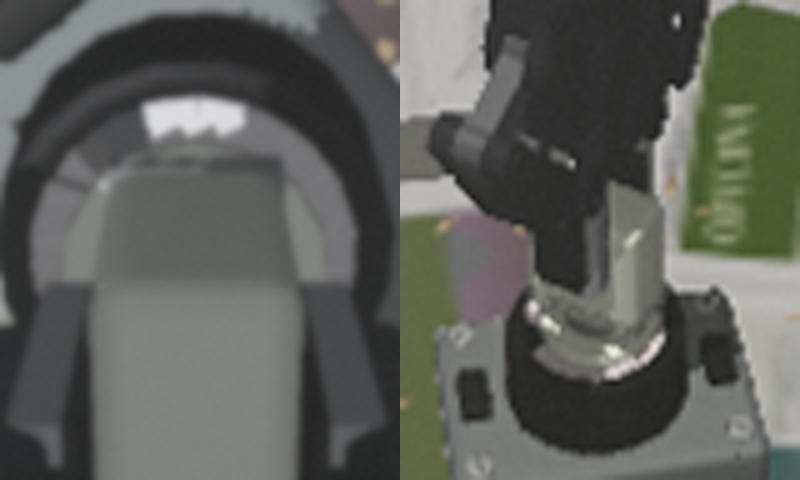

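step_arm(
  commands=[
    [[1.5,0,0.03,0.008,0.08],[1.5,0,0.03,0.009,0.09],[1.5,0,0,0.009,0.09],[1.5,0,0,0.009,0.09],[1.5,0,0,0.009,0.09],[1.5,0,0,0.009,0.09],[1.5,0,0,0.009,0.09],[1.5,0,0,0.007,0.07],[1.5,0,0,0.003,0.03],[1.5,0,0,0,0]],
  ],
)

```text
t: 17.5
eef_pos: [0.5403, -0.2344, 0.0714]
ee_rot: [0.585, -0.585, 0.396, -0.399]
contact_force: [-3.5, 1.6, 21.5]
gripper_width: 0.0211
```

```bash
python3 -c "
from h import *
s=arm.sense();print(s['t'],s['eef_pos'],s['contact_force'],s['gripper_width'],s['wrist_torque'])
M=T(s);print(np.degrees(np.arctan2(M[1,2],M[0,2])),'F tool',M[:3,:3].T@s['contact_force'])
"
```

```text
17.5 [ 0.5402794  -0.23436588  0.07143524] [-3.48770028  1.56067861 21.52486402] 0.021104307033495983 [0.19365135 0.99281772 0.16247397]
21.63474858151971 F tool [ -2.66335658 -21.54032714  -2.61541216]
```

step_arm(
  commands=[
    [[1.5,0,0,0,0.02],[1.5,0,0,0,0.02],[1.5,0,0,0,0.02],[1.5,0,0,0,0],[1.5,0,0,0,0],[1.5,0,0,0,0],[1.5,0,0,0,0],[1.5,0,0,0,0],[1.5,0,0,0,0],[1.5,0,0,0,0]],
  ],
)

```text
t: 18.5
eef_pos: [0.5399, -0.2345, 0.0714]
ee_rot: [-0.573, 0.573, -0.413, 0.415]
contact_force: [-4.9, 0.9, 23.7]
gripper_width: 0.0207
```

```bash
python3 -c "
from h import *
s=arm.sense();print(s['t'],s['eef_pos'],s['contact_force'],s['gripper_width'],s['wrist_torque'])
M=T(s);print(np.degrees(np.arctan2(M[1,2],M[0,2])),'F tool',M[:3,:3].T@s['contact_force'])
i,d=cap('wrist','w15');j,e=cap('side','s15');k,g=cap('scene','c15')
cv2.imwrite('pics/w15c.png',np.hstack([cr(i,d,[],270,170,80,120,4),cr(j,e,[],265,240,60,96,5),cr(k,g,[],400,230,35,96,5)]))
cv2.imwrite('pics/c15c.png',np.hstack([cr(j,e,[],180,100,200,250,2),cr(k,g,[],200,130,200,250,2)]))
"
```

```text
18.5 [ 0.53991928 -0.2344871   0.07142979] [-4.87724336  0.91139202 23.68411622] 0.020671409298142852 [0.11020952 1.24820167 0.8447342 ]
18.34631216778137 F tool [ -2.32302702 -23.69977019  -4.29882981]
```

View pics/w15c.png

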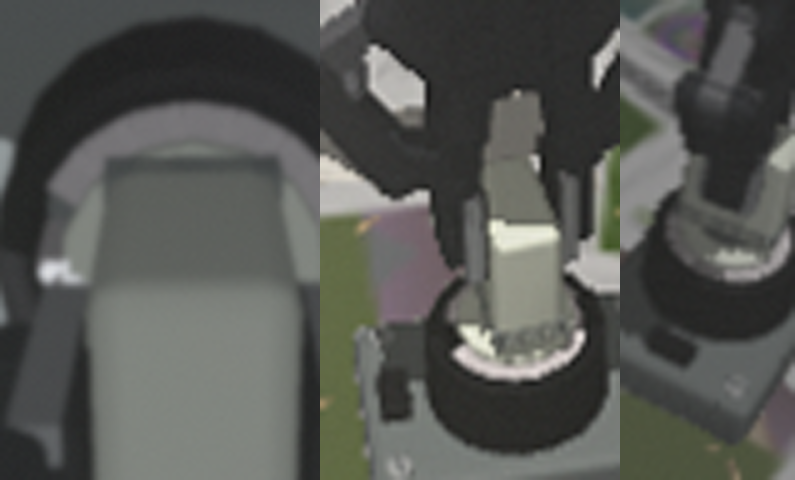

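View pics/c15c.png

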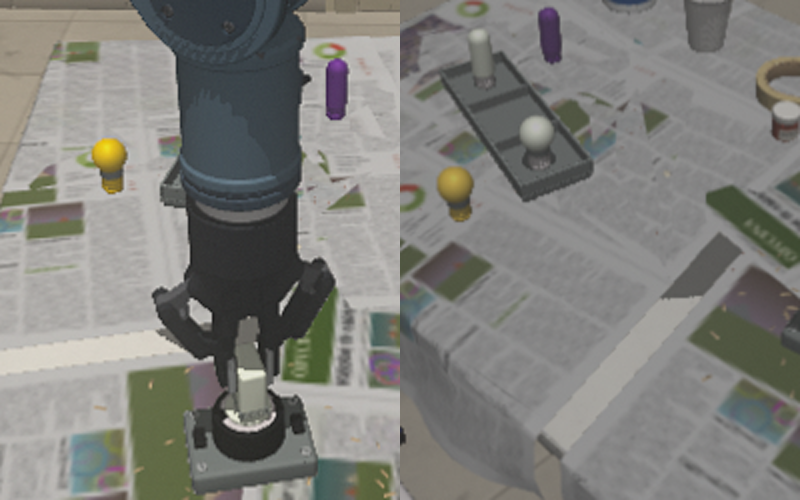

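Yaw torque rose from 0.16 to 0.84 Nm over the last 3° of command, so the lamp is against its stop. TCP height is unchanged at 71.4 mm. I'll hold for one second to check that it's steady.

step_arm(
  commands=[
    [[1.5,0,0,0,0],[1.5,0,0,0,0],[1.5,0,0,0,0],[1.5,0,0,0,0],[1.5,0,0,0,0],[1.5,0,0,0,0],[1.5,0,0,0,0],[1.5,0,0,0,0],[1.5,0,0,0,0],[1.5,0,0,0,0]],
  ],
)

```text
t: 19.65
eef_pos: [0.5399, -0.2344, 0.0714]
ee_rot: [-0.573, 0.573, -0.413, 0.415]
contact_force: [-5.9, -0.6, 23.6]
gripper_width: 0.021
```

```bash
python3 -c "
from h import *
s=arm.sense();print(s['t'],s['eef_pos'],s['contact_force'],s['gripper_width'],s['wrist_torque'])
M=T(s);print(np.degrees(np.arctan2(M[1,2],M[0,2])))
i,d=cap('wrist','w16')
# body front-edge / shoulder check
cv2.imwrite('pics/w16c.png',cr(i,d,[],250,170,140,150,4))
"
```

```text
19.65 [ 0.5399353  -0.234425    0.07139673] [-5.86695252 -0.55702144 23.57735365] 0.021005331937766724 [0.04521679 1.2112386  0.81487501]
18.34978562759641
```

View pics/w16c.png

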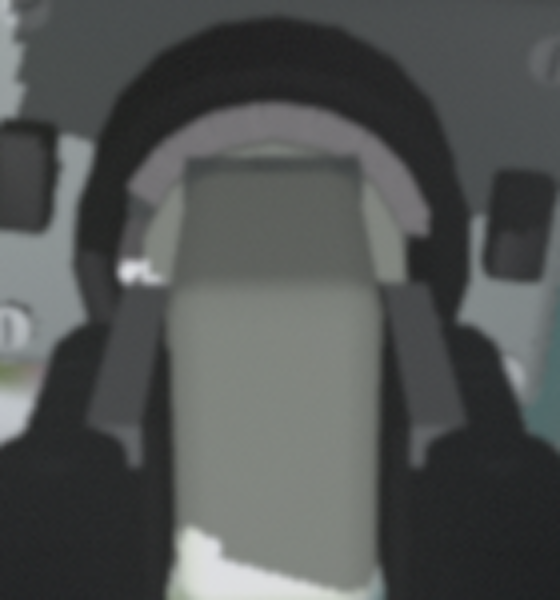

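```bash
python3 -c "
from h import *
print(arm.job_done()); s=arm.sense();print(s['t'],s['eef_pos'],s['contact_force'],s['wrist_torque'])"
```

```text
the job is handed in; nothing more can be done
None
the job is handed in; nothing more can be done
```

The flat lamp is in the bayonet holder, pressed down and turned clockwise to its stop. I handed the job in at about 19.7 s with the gripper still holding it.

**Last checks (steady over a one-second hold):**
- **Pressed down:** TCP height was 71.4 mm, against the 71.5 mm worked out for the shoulder flush on the rim. The push was about 24 N, against about 9 N from the spring alone.
- **Turned to the stop:** torque against the turn rose from 0.16 to about 0.8 Nm over the last 3°, which I take to be the stop.
- **Grip:** the opening stayed at 21 mm with no sign of slipping.
- **Other items:** the last pictures showed the round and tube lamps standing in the tray. The paint pot and the purple and yellow look-alikes were also where they had been.

**What disagreed:**
- **Turn angle:** the tool turned about 84° from where the lamp went in, not the stated 80°. The last picture also suggests about 84°; I put it down to play in the slots and give at the stop.
- **Fingertips:** the pictures showed them about 35 mm farther back than the description says, so I gripped the lamp about 18 mm lower than the nominal TCP height.
- **Side force:** about 6 N remained on the wrist at the end.

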